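Unload a carved chess piece from the quick-change carving chuck

ROBOT

A 6-joint arm with a two-finger parallel gripper is mounted at the origin on a cart in front of the work surface, level with it; the furniture and walls round the work are solid. World frame = base frame: x ahead of the robot, y to its left, z up, the work surface at z = 0. Lengths are in m, angles in rad, forces in N, time in s.
With the tool pointing down it reaches from about 0.35 to 0.975 m from the base axis. Payload 7.1 kg.
Tool frame: the origin (TCP) lies where the fingers leave the gripper's body, on its centre line; the fingertips stand 80 mm ahead of it and the grasp point (between the pads) lies 61 mm ahead of it (grasp_offset is the distance from the TCP to the grasp point, in m); z points along the fingers, y is the line along which they close (so a half turn about z gives the same grasp; the last joint's range is limited). The gripper opens to 88 mm and grips with 3 to 60 N. Pads are 20 mm wide; open, the fingers measure 115 mm over their backs; the gripper's body (75 mm by 178 mm) begins 61 mm behind the grasp point.
Start: joints at [-1.257, 0.423, 1.63, -0, 1.089, -0.019], TCP at [0.204, -0.591, 0.303] pointing down, gripper open.
Joint ranges: [-3, 3], [-0.9, 2.11], [0.09, 2.58], [-1.31, 4.45], [0.11, 2.69], [-2.54, 2.54]. Speed limits (rad/s): [2.39, 2.39, 3.01, 3.14, 3.14, 3.14].

INTERFACE

Orientations are given as a rotation vector (axis times angle).
In Python, from station import get_state, snapshot, job_done, grasp_offset gives the robot as it stands.
- The arm moves only by the tool apply_moves, never from a script. Its argument "plan" is text: rows parted by semicolons, each of 5 numbers parted by spaces: the shift along the tool's x, y, z in units of 400 mm (1.0 is 400 mm), then the turn about the tool's z in units of pi rad (1.0 is pi rad), then the closure, from -1 (fully open) to 1 (shut). A call has 1 to 20 rows; each row is the pose to reach, as a shift and turn from the pose commanded when the call began, along the tool's axes at that moment, turning the shorter way round; what a row does not reach only later rows make up. A row lasts 1/12 s, in which the tool goes at most 41.7 mm and 7.16 degrees, less where a joint would pass 70% of its speed; a pose out of reach is approached as far as the arm can. A call with a number of a shift or a turn outside -1 to 1 is refused whole. A call with a gripper value outside its range is refused whole. The fingers move at their own pace and stop on an object; "grip_force" is the grip in N (left out, the last holds). Time passes only in rows, so rows that repeat a pose let the fingers close. It gives the time, the measured TCP pose, the force, the opening and the grip force at its end, in the units of the state.
- get_state(): the state, without advancing time (a new reading comes with each control period).
- snapshot(name): name is "scene" or "top" or "wrist"; returns a dict with "color" (400x640x3 uint8, red, green, blue), "range_z" (400x640 float32, m along the optical axis (not along the pixel's ray), 0 where there is no reading), "fov_y" (degrees; the focal length in pixels is half the picture's height over the tangent of half this angle, whatever the lens; pixels are square), "cx", "cy" (the principal point, pixels), "rvec" (rotation vector, rad) and "tvec" (3), from world to camera coordinates, as OpenCV has them. Camera axes: x right, y down, z forward; pixel columns grow to the right and rows downward; lengths in m; the calibration is good to about 2 mm. A picture is of the moment at which its call begins.
- job_done(): hands the job in; it is judged then, once.
The state is a dict: "time_s": time; "joints": joint angles; "qd": joint speeds; "effort": joint torques, N m; "position": TCP position; "ee_rot": TCP orientation; "force": force on the tool from outside, world axes, zero at the start; "ft_torque": the same for the moment, N m; "finger_gap": finger opening in m; "grip_force": force on a finger pad.
Only numpy, scipy, OpenCV 4.12 (cv2) and the standard library are available. Lean on these libraries where they do the work, as an engineer would, in place of code of your own. Each camera call takes 0.05 s, during which the arm holds its last target. There are 200 camera calls.

TASK

The light-wood chess piece in the carving chuck is finished. By its cross handle, swing the head clockwise, clear of the thrust pad, until the pawl clicks in at the stop where the brass pointer meets the red mark; then pull back the sprung collar so that the piece is let go, draw the piece straight out of the nose by its column, and lay it gently in either of the two free places of the wooden rack, held until it lies in its notches. Leave the head at that stop with the collar sprung home, and do not disturb the dark piece in the rack or the things round about.

Things in the scene. Friction and masses are not known exactly. Their poses are not given: they have to be found in the camera images.
- swivel (a joint): Turn of the chuck's head on its fixed base, rad, about the upright axis through handle_grip. 0: carving stop, nose at the thrust pad. Grows clockwise seen from above. A sprung roller pawl on a 12-tooth star wheel clicks in every 0.524 rad, takes about 0.5 N m to pass a tooth, either way, and centres the head when let go. The red-marked stop is at 1.047 (two clicks). Range -0.2 to 1.8.
- handle_grip (a point): Middle of the black cross handle on top of the head, on the swivel axis, 171 mm above the bench: a level bar 80 mm long (across the spindle, along y), 18 mm thick (along x), 24 mm high (157 to 181 mm above the bench); the green head below it tops out at 144 mm. Frame: x along the spindle out of the nose, z up; it turns with the head.
- pointer_tip (a point): Tip of the brass pointer on the star wheel, at the tail side of the head, 76 mm from the swivel axis, 33 mm high; turns with the head.
- red_mark (a point): Red bar painted on the green base, 84 mm from the swivel axis, 15 mm high: the unloading stop for the pointer. White bars are other stops.
- collar_grip (a point): Centre, on the spindle axis 115 mm above the bench, of the knurled steel collar round the nose; moves with it. Collar 46 mm in diameter, 26 mm long (13 mm either way along x), with a rim 56 mm in diameter, 6 mm thick at its rear (-x) end. Frame as handle_grip: x out of the nose. At home 99 mm from the swivel axis; pulled back it moves to -x.
- collar (a joint): Collar pulled back toward the head, m: 0 home to 0.012; spring 4 to 8 N. Past 0.008 two dogs leave the arbor's groove and a damped ejector pushes the piece out 12 mm within 0.5 s (unless the thrust pad is in the way). Let go then, the collar stays about 7 mm back with its dogs on the arbor; it springs home when the arbor is drawn out.
- nose_mouth (a point): Mouth of the socket in the nose: on the spindle axis, 118 mm from the swivel axis, 115 mm above the bench. x points out of the nose; the socket is 49 mm deep.
- chess_piece: Light-wood chess piece on a steel arbor, loose, 182 mm long, 180 g. Origin on its axis at the shoulder of arbor and wood; x along the axis to the crown. Arbor x -52 to 0 mm, diameter 20, grooved. Foot diameter 42 (0 to 15 mm), bead 33 (to 21), eight-sided column 26 across (21 to 94), crown 36 (to 130). At the start locked in the nose, level, shoulder 3 mm ahead of nose_mouth, x out of the nose.
- chess_piece_grip (a point): Point on the axis of the light piece, 46 mm from its shoulder: the place to grip the column.
- chess_piece_mid (a point): Point on the axis of the light piece, 20 mm from its shoulder toward the crown; it lies over the middle of the rack when the piece lies in its place.
- rack: Fixed wooden rack: base board 216 x 134 x 10 mm and two upright boards along its x, 10 mm thick, 56 mm high, at y -58 and +58 mm, each with three V notches 18 mm deep (90 degrees) at x -70, 0 and +70 mm. A piece lies across both boards, along y, either way round, arbor in one notch, column in the other. Origin: centre of its underside.
- place_0 (a point): Free place at x = -70 mm of the rack: where chess_piece_mid lies when the piece rests there (54 mm above the bench). Frame as the rack; the piece's axis lies along y.
- place_1 (a point): Free place at the middle of the rack, as place_0.
- finished_piece: Dark-wood chess piece of the same shape that already lies in the third place (x = +70 mm) of the rack; leave it alone.
- oil_bottle: Brown bottle, 43 mm in diameter, 92 mm high, standing near the chuck; origin at its underside. Leave it.
- wax_jar: Orange jar with a pale lid, 70 mm in diameter, 83 mm high, at the near side of the bench; origin at its underside. Leave it.

How it is judged:
By the outcome, as a careful person would: the job done as asked, in the order asked, and still so for the second after the job is handed in, with the robot touching nothing.
It also fails if it takes over 64 s, if anything falls off the work surface, if the arm or the gripper's body presses on something with over 40 N, if the wrist force passes 120 N, or if a joint passes its speed limit or range.

## Working session

There is one attempt and no reset: what is moved stays moved. The work goes in short steps, Python scripts to look and compute and a tool call to move; the robot and the scene stay as the last step left them, time stands still between calls to the robot, and variables do not carry over. Pictures are saved under pics/ and viewed, at most 10 in all, crops included, and the job is handed in when it is done.

Besides the shell and the picture viewer there is one more tool, called as name(argument=value, ...) on one line, values as JSON. apply_moves: Moves the arm, as the interface text tells. Its arguments: {"type":"object","properties":{"plan":{"type":"string"},"grip_force":{"type":"number"}},"required":["plan"]}

```bash
mkdir -p pics; cat > h.py <<'E'
import numpy as np,cv2
from station import get_state,snapshot,job_done,grasp_offset
R=lambda r:cv2.Rodrigues(np.array(r,float))[0]
def px(s,u,v,z=None,world_z=None):
    f=200/np.tan(np.radians(s['fov_y'])/2)
    d=np.array([(u-s['cx'])/f,(v-s['cy'])/f,1.0]);M=R(s['rvec']);t=np.ravel(s['tvec'])
    if world_z is not None:
        o=-M.T@t; w=M.T@d; return o+w*(world_z-o[2])/w[2]
    if z is None: z=s['range_z'][int(round(v)),int(round(u))]
    return M.T@(d*z-t)
def cloud(s):
    f=200/np.tan(np.radians(s['fov_y'])/2);z=s['range_z']
    v,u=np.mgrid[0:400,0:640]
    P=np.stack([(u-s['cx'])/f*z,(v-s['cy'])/f*z,z],-1)-np.ravel(s['tvec'])
    W=P@R(s['rvec']); W[z==0]=np.nan; return W
def proj(s,p):
    q=R(s['rvec'])@np.array(p)+np.ravel(s['tvec']);f=200/np.tan(np.radians(s['fov_y'])/2)
    return q[0]/q[2]*f+s['cx'],q[1]/q[2]*f+s['cy']
def save(s,n): cv2.imwrite('pics/'+n,s['color'][...,::-1])
E
python3 - <<'E'
from h import *
import pickle
for n in('top','scene'):
    s=snapshot(n);save(s,n+'0.png');pickle.dump(s,open(n+'0.pkl','wb'))
print(get_state(),grasp_offset)
E
```

```text
{'time_s': 0.1, 'joints': array([-1.25701534e+00,  4.23775449e-01,  1.63059172e+00,  7.18784269e-06,
        1.08859680e+00, -1.90598498e-02]), 'qd': array([ 0.00063142, -0.00022687, -0.00386549,  0.00016596, -0.00044835,
        0.00034351]), 'effort': array([-1.59829251e-04, -5.45610917e+01, -2.74324214e+01,  6.46445341e-02,
        1.88552414e-02, -1.27199473e-05]), 'position': array([ 0.20407769, -0.59033708,  0.30198105]), 'ee_rot': array([-3.09685079e+00, -5.20185143e-01,  3.06252567e-04]), 'force': array([-0.26071196, -0.42760926,  0.35138069]), 'ft_torque': array([ 0.05009697,  0.03338671, -0.00552307]), 'grip_force': 0.0, 'finger_gap': 0.08790032000485391} 0.0613
```

View pics/top0.png

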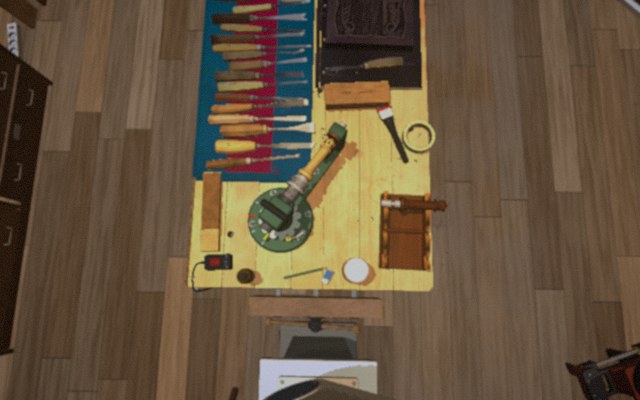

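View pics/scene0.png

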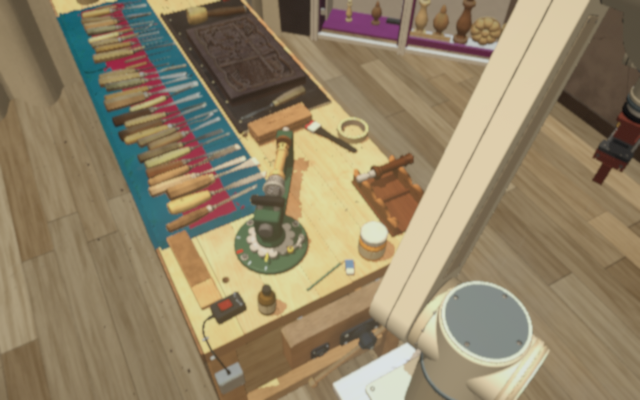

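The top view shows the chuck at about (280,215) with its nose pointing up-right to the thrust pad at (338,130). The rack is at about (405,232), with the dark piece at its far end (row 203). The jar is at (356,270) and the bottle at (245,276). Next I measure these from the range data.

```bash
python3 - <<'E'
from h import *
import pickle
s=pickle.load(open('top0.pkl','rb'));W=cloud(s)
x,y,z=W[...,0],W[...,1],W[...,2]
u=np.mgrid[0:400,0:640][1];v=np.mgrid[0:400,0:640][0]
def show(n,m):
    P=W[m];print(n,len(P),P.mean(0).round(4),P.min(0).round(3),P.max(0).round(3));return P
P=show('handle',(z>.168)&(z<.2)&(u>240)&(u<310)&(v>180)&(v<250))
r=cv2.minAreaRect(P[:,:2].astype(np.float32));print(r)
P=show('piece',(z>.118)&(z<.15)&(u>295)&(u<345)&(v>130)&(v<190))
l=cv2.fitLine(P[:,:2].astype(np.float32),2,0,.01,.01).ravel();print(l,np.degrees(np.arctan2(l[1],l[0])))
P=show('rack',(z>.045)&(z<.06)&(u>375)&(u<450)&(v>190)&(v<275))
P=show('rackb',(z>.005)&(z<.06)&(u>375)&(u<435)&(v>212)&(v<275))
print(cv2.minAreaRect(P[:,:2].astype(np.float32)))
P=show('dark',(z>.06)&(z<.09)&(u>375)&(u<455)&(v>190)&(v<220))
l=cv2.fitLine(P[:,:2].astype(np.float32),2,0,.01,.01).ravel();print(l,np.degrees(np.arctan2(l[1],l[0])))
P=show('jar',(z>.07)&(z<.1)&(u>335)&(u<375)&(v>250)&(v<290))
P=show('bottle',(z>.05)&(z<.1)&(u>230)&(u<260)&(v>260)&(v<290))
P=show('base',(z>.008)&(z<.02)&(u>240)&(u<320)&(v>180)&(v<255))
for n in('scene','top'):
  s=pickle.load(open(n+'0.pkl','rb'));print(n,(-R(s['rvec']).T@np.ravel(s['tvec'])).round(3),s['fov_y'])
a=s['color'][110:290,180:460,::-1];cv2.imwrite('pics/topcrop.png',cv2.resize(a,None,fx=2.85,fy=2.85,interpolation=cv2.INTER_CUBIC))
E
```

```text
handle 233 [0.5342 0.1162 0.1787] [0.509 0.083 0.169] [0.563 0.151 0.184]
((0.5350760221481323, 0.11679564416408539), (0.07916754484176636, 0.018104735761880875), 55.05414581298828)
piece 677 [0.6778 0.0141 0.1263] [ 0.595 -0.058  0.118] [0.76  0.067 0.143]
[ 0.82534975 -0.5646218   0.677769    0.01410994] -34.376034
rack 635 [ 0.5192 -0.2339  0.0538] [ 0.402 -0.347  0.045] [ 0.614 -0.166  0.06 ]
rackb 2755 [ 0.4782 -0.2361  0.0185] [ 0.398 -0.311  0.005] [ 0.56  -0.165  0.06 ]
((0.4807184338569641, -0.2376401126384735), (0.14332455396652222, 0.16209514439105988), 88.09503936767578)
dark 459 [ 0.5754 -0.2698  0.0661] [ 0.558 -0.344  0.06 ] [ 0.595 -0.168  0.076]
[ 0.03661596  0.9993294   0.5753587  -0.26981443] 87.90159
jar 509 [ 0.3942 -0.0944  0.0817] [ 0.362 -0.126  0.072] [ 0.427 -0.063  0.088]
bottle 197 [0.3729 0.2011 0.071 ] [0.353 0.184 0.05 ] [0.393 0.225 0.097]
base 1722 [0.5297 0.1133 0.0128] [0.441 0.013 0.008] [0.649 0.22  0.02 ]
scene [-0.195  0.408  1.09 ] 42.00182847897441
top [0.371 0.003 1.129] 53.801074400796686
```

View pics/topcrop.png

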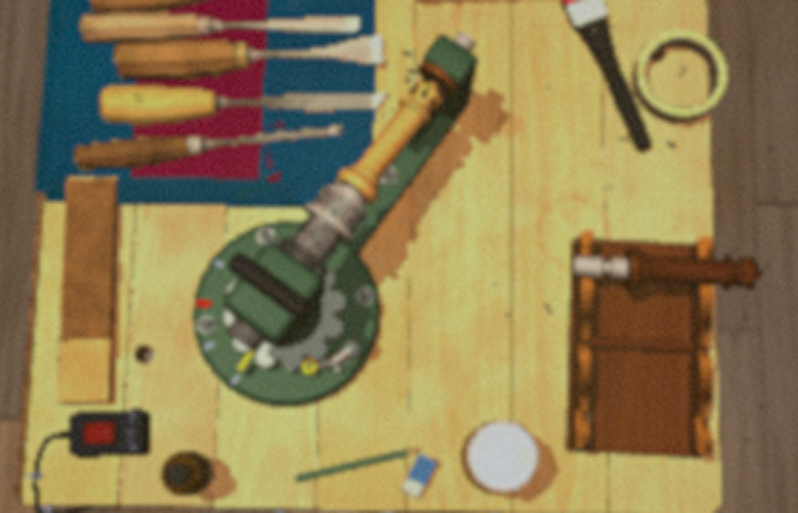

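The crop shows the pointer near (240,365), the red mark at (203,303), and the rack's free places at the middle and near end. Next I write a helper that works out the shifts for a given target.

```bash
cat >> h.py <<'E'
def goto(p,yaw,st=None):
    """p: grasp point world; yaw deg of tool y (mod 180). print shift from the current pose in tool axes/units"""
    st=st or get_state();T=R(st['ee_rot']);g=st['position']+T[:,2]*grasp_offset
    d=(T.T@(np.array(p)-g))/.4
    cur=np.degrees(np.arctan2(T[1,1],T[0,1]))
    t=-(yaw-cur); t=(t+90)%180-90
    print('yaw',cur.round(2),'grasp',g.round(4),'q6 %.2f q1 %.2f'%(st['joints'][5],st['joints'][0]),'shift',d.round(4),'turn',round(t/180,4),'deg',round(t,2),'tilt',T[:,2].round(4))
E
python3 - <<'E'
from h import *
goto([.5351,.1168,.26],-34.7)
E
```

```text
yaw -70.93 grasp [ 0.2041 -0.5903  0.2407] q6 -0.02 q1 -1.26 shift [ 1.3597 -1.4003 -0.0463] turn -0.2013 deg -36.23 tilt [-4.0e-04  1.3e-03 -1.0e+00]
```

apply_moves(plan="0.68 -0.7 -0.075 -0.1 -1;0.68 -0.7 -0.075 -0.1 -1;0.68 -0.7 -0.075 -0.1 -1;0.68 -0.7 -0.075 -0.1 -1;0.68 -0.7 -0.075 -0.1 -1;0.68 -0.7 -0.075 -0.1 -1;0.68 -0.7 -0.075 -0.1 -1;0.68 -0.7 -0.075 -0.1 -1;0.68 -0.7 -0.075 -0.1 -1;0.68 -0.7 -0.075 -0.1 -1")

```text
time_s: 0.93
position: [0.3706, -0.2336, 0.3329]
ee_rot: [-2.977, -1.001, -0.001]
force: [-0.7, -0.5, 0.0]
finger_gap: 0.0881
grip_force: 0.0
```

```bash
python3 - <<'E'
from h import *
goto([.5351,.1168,.27],-34.7)
E
```

```text
yaw -52.82 grasp [ 0.3706 -0.2336  0.2716] q6 0.33 q1 -0.59 shift [ 0.8571 -0.4493  0.0049] turn -0.1007 deg -18.12 tilt [ 2.0e-04  1.1e-03 -1.0e+00]
```

apply_moves(plan="0.86 -0.45 0 -0.1 -1;0.86 -0.45 0 -0.1 -1;0.86 -0.45 0 -0.1 -1;0.86 -0.45 0 -0.1 -1;0.86 -0.45 0 -0.1 -1;0.86 -0.45 0 -0.1 -1;0.86 -0.45 0 -0.1 -1;0.86 -0.45 0 -0.1 -1;0.86 -0.45 0 -0.1 -1;0.86 -0.45 0 -0.1 -1;0.86 -0.45 0 -0.1 -1;0.86 -0.45 0 -0.1 -1")

```text
time_s: 1.93
position: [0.5353, 0.1139, 0.332]
ee_rot: [-2.784, -1.455, 0.003]
force: [0.8, -0.1, -0.6]
finger_gap: 0.0878
grip_force: 0.0
```

```bash
python3 - <<'E'
from h import *
goto([.5351,.1168,.173],-34.7)
s=snapshot('wrist');save(s,'w1.png');W=cloud(s)
z=W[...,2];m=(z>.17)&(z<.19);P=W[m];print(m.sum(),P.min(0),P.max(0));print(cv2.minAreaRect(P[:,:2].astype(np.float32)))
E
```

```text
yaw -34.83 grasp [0.5352 0.1139 0.2707] q6 0.80 q1 0.19 shift [ 0.0062 -0.0042  0.2443] turn -0.0007 deg -0.13 tilt [-1.5e-03 -7.0e-04 -1.0e+00]
1981 [0.50709984 0.081796   0.17049936] [0.56163998 0.15185681 0.18460408]
((0.5345466136932373, 0.11730018258094788), (0.07848374545574188, 0.018039697781205177), 55.30339813232422)
```

View pics/w1.png

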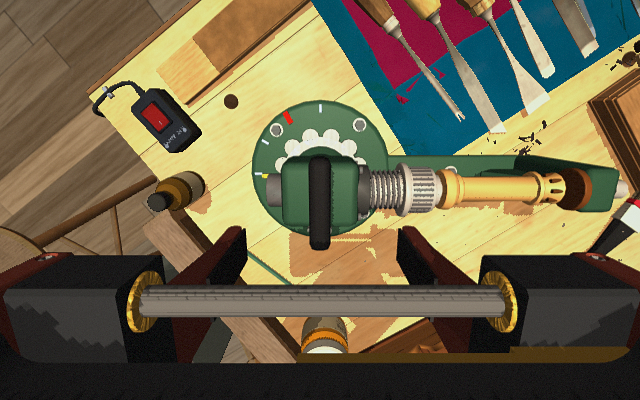

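The wrist view shows the handle bar at (319,203), square to the closing line, and nothing under the fingers. I descend and grip it.

apply_moves(plan="0.0065 -0.003 0.08 0 -1;0.0065 -0.003 0.15 0 -1;0.0065 -0.003 0.2 0 -1;0.0065 -0.003 0.23 0 -1;0.0065 -0.003 0.244 0 -0.4;0.0065 -0.003 0.244 0 0.2;0.0065 -0.003 0.244 0 1;0.0065 -0.003 0.244 0 1;0.0065 -0.003 0.244 0 1;0.0065 -0.003 0.244 0 1;0.0065 -0.003 0.244 0 1;0.0065 -0.003 0.244 0 1", grip_force=55)

```text
time_s: 2.98
position: [0.5364, 0.1167, 0.2355]
ee_rot: [2.785, 1.453, 0.001]
force: [0.5, 0.2, -0.2]
finger_gap: 0.0379
grip_force: 0.0
```

apply_moves(plan="0 0 0 0 1;0 0 0 0 1;0 0 0 0 1;0 0 0 0 1;0 0 0 0 1;0 0 0 0 1")

```text
time_s: 3.48
position: [0.5354, 0.1172, 0.235]
ee_rot: [-2.784, -1.452, 0.002]
force: [-2.8, 4.6, 3.5]
finger_gap: 0.0178
grip_force: 55.0
```

apply_moves(plan="0 0 0 0.02 1;0 0 0 0.04 1;0 0 0 0.06 1;0 0 0 0.08 1;0 0 0 0.1 1;0 0 0 0.12 1;0 0 0 0.14 1;0 0 0 0.16 1;0 0 0 0.18 1;0 0 0 0.2 1;0 0 0 0.22 1;0 0 0 0.24 1;0 0 0 0.26 1;0 0 0 0.28 1;0 0 0 0.3 1;0 0 0 0.317 1;0 0 0 0.333 1;0 0 0 0.333 1;0 0 0 0.333 1;0 0 0 0.333 1")

```text
time_s: 5.15
position: [0.536, 0.1161, 0.2351]
ee_rot: [3.138, -0.131, -0.001]
force: [-2.7, -5.8, 2.6]
finger_gap: 0.0174
grip_force: 55.0
```

```bash
python3 - <<'E'
from h import *
goto([.5351,.1168,.173],-94.7)
print(get_state()['ft_torque'])
E
```

```text
yaw -94.77 grasp [0.5359 0.116  0.1738] q6 1.85 q1 0.19 shift [-0.0022 -0.0017  0.0019] turn -0.0004 deg -0.07 tilt [-9.e-04 -8.e-04 -1.e+00]
[-0.46815915  0.2627619   0.00181185]
```

apply_moves(plan="0 0 0 0 -0.4;0 0 0 0 -0.4;0 0 0 0 -0.4;0 0 0 0 -0.4;0 0 0 0 -0.4;0 0 0 0 -0.4;0 0 -0.03 0 -0.4;0 0 -0.08 0 -0.4;0 0 -0.15 0 -0.4;0 0 -0.22 0 -0.4;0 0 -0.25 0 -0.4;0 0 -0.25 0 -0.4;0 0 -0.25 0 -0.4")

```text
time_s: 6.23
position: [0.5364, 0.1166, 0.3361]
ee_rot: [-3.138, 0.133, -0.003]
force: [0.1, 0.5, 0.6]
finger_gap: 0.0614
grip_force: 0.0
```

```bash
python3 - <<'E'
from h import *
import pickle
print(get_state()['position'])
s=snapshot('wrist');save(s,'w2.png')
s2=snapshot('top')
for n,s in(('w',s),('t',s2)):
    W=cloud(s);z=W[...,2];x=W[...,0];y=W[...,1]
    m=(z>.17)&(z<.19)&(abs(x-.535)<.07)&(abs(y-.117)<.07);P=W[m];print(n,m.sum(),cv2.minAreaRect(P[:,:2].astype(np.float32)) if m.sum()>20 else '')
    m=(z>.118)&(z<.15)&(y<.02)&(y>-.14)&(abs(x-.51)<.06);P=W[m]
    if m.sum()>20:
        l=cv2.fitLine(P[:,:2].astype(np.float32),2,0,.01,.01).ravel();print(m.sum(),P.min(0),P.max(0),l,np.degrees(np.arctan2(l[1],l[0])))
E
```

```text
[0.53643657 0.11663038 0.33609883]
w 1892 ((0.5353059768676758, 0.11624805629253387), (0.017931977286934853, 0.07786232233047485), 84.69469451904297)
3764 [ 0.50003426 -0.12717501  0.1180015 ] [0.54948917 0.01999092 0.14169531] [ 0.1064825   0.99431455  0.5230361  -0.04645443] 83.887405
t 20 
554 [ 0.50189517 -0.12702904  0.11801812] [0.54937177 0.01998881 0.13974124] [ 0.07434615  0.9972325   0.5208657  -0.04408738] 85.73634
```

View pics/w2.png

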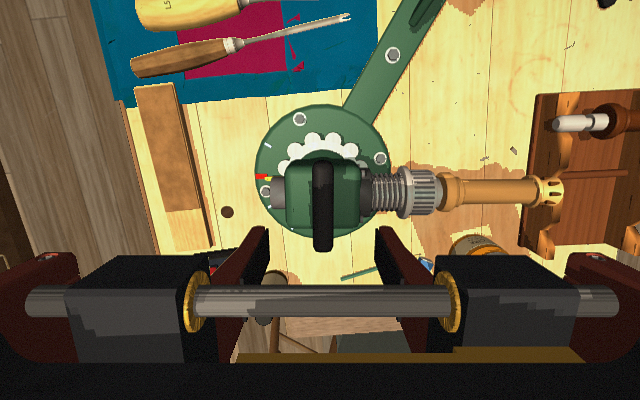

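The pointer tip sits on the red bar at (262,177), so the head is at the right stop. Next I move over the collar.

```bash
python3 - <<'E'
from h import *
goto([.5265,.0181,.235],-5.1)
E
```

```text
yaw -94.87 grasp [0.5356 0.1165 0.2729] q6 1.85 q1 0.19 shift [-0.0016  0.2469  0.0949] turn -0.4987 deg -89.77 tilt [-1.6e-03 -3.0e-04 -1.0e+00]
```

apply_moves(plan="-0.002 0.247 0 -0.498 -1;-0.002 0.247 0 -0.498 -1;-0.002 0.247 0 -0.498 -1;-0.002 0.247 0 -0.498 -1;-0.002 0.247 0 -0.498 -1;-0.002 0.247 0 -0.498 -1;-0.002 0.247 0 -0.498 -1;-0.002 0.247 0 -0.498 -1;-0.002 0.247 0 -0.498 -1;-0.002 0.247 0 -0.498 -1;-0.002 0.247 0 -0.498 -1;-0.002 0.247 0 -0.498 -1;-0.002 0.247 0.09 -0.498 -1;-0.002 0.247 0.095 -0.498 -1;-0.002 0.247 0.095 -0.498 -1;-0.002 0.247 0.095 -0.498 -1")

```text
time_s: 7.67
position: [0.5268, 0.0182, 0.2967]
ee_rot: [-2.322, -2.114, 0.003]
force: [-0.5, -0.6, -0.5]
finger_gap: 0.0879
grip_force: 0.0
```

```bash
python3 - <<'E'
from h import *
goto([.5265,.0181,.117],-5)
s=snapshot('wrist');save(s,'w3.png');W=cloud(s)
z=W[...,2];x=W[...,0];y=W[...,1]
d=np.array([-.0872,-.9962]);a=(x-.5351)*d[0]+(y-.1167)*d[1];b=(x-.5351)*d[1]-(y-.1167)*d[0]
for lo in range(60,260,6):
    m=(z>.118)&(z<.16)&(abs(b)<.05)&(a*1000>=lo)&(a*1000<lo+6)
    if m.sum()>10:
        zz=z[m];t=zz>zz.max()-.008;print(lo,m.sum(),'zmax',np.percentile(zz,95).round(4),'b',b[m].min().round(4),b[m].max().round(4))
E
```

```text
yaw -5.39 grasp [0.5267 0.0182 0.2354] q6 0.11 q1 0.01 shift [-3.00e-04  2.00e-04  2.96e-01] turn -0.0021 deg -0.39 tilt [-0.0022  0.     -1.    ]
60 304 zmax 0.1365 b -0.0195 0.0208
66 300 zmax 0.1368 b -0.0195 0.0201
72 273 zmax 0.1366 b -0.0196 0.0211
78 545 zmax 0.144 b -0.0267 0.0285
84 299 zmax 0.1439 b -0.0266 0.0275
90 353 zmax 0.14 b -0.0223 0.0232
96 352 zmax 0.14 b -0.0224 0.0233
102 342 zmax 0.1399 b -0.0225 0.0236
108 179 zmax 0.1394 b -0.0216 0.0216
114 135 zmax 0.133 b -0.0145 0.0157
120 394 zmax 0.1356 b -0.0192 0.0206
126 253 zmax 0.136 b -0.0191 0.0195
132 117 zmax 0.1342 b -0.0172 0.0178
138 148 zmax 0.1305 b -0.0148 0.0153
144 142 zmax 0.1274 b -0.012 0.0125
150 155 zmax 0.1269 b -0.012 0.0118
156 146 zmax 0.1266 b -0.0121 0.0119
162 145 zmax 0.1264 b -0.0121 0.012
168 143 zmax 0.1261 b -0.0122 0.0121
174 135 zmax 0.1264 b -0.0121 0.0122
180 21 zmax 0.1235 b -0.0112 0.0113
216 170 zmax 0.1291 b -0.0153 0.0147
222 31 zmax 0.1271 b -0.0083 0.0079
228 148 zmax 0.1264 b -0.0114 0.011
234 153 zmax 0.1268 b -0.0135 0.0131
240 73 zmax 0.1272 b -0.0146 0.0132
```

View pics/w3.png

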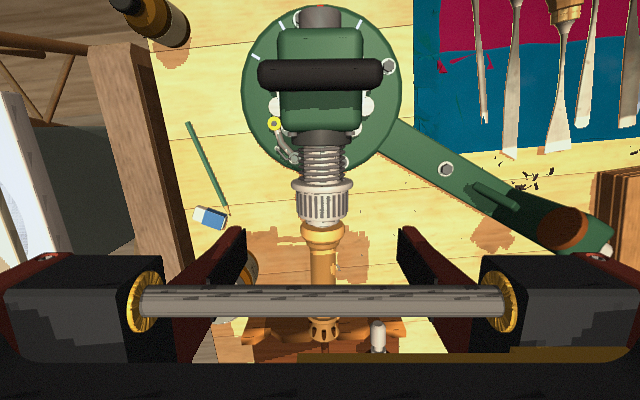

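The wrist view shows the collar at about (322,200), its rim toward the head (row 185), with the fingers straddling the spindle line. I check where the wrist camera sits relative to the handle before going down.

```bash
python3 - <<'E'
from h import *
goto([.5259,.0121,.117],-5)
s=snapshot('wrist');c=-R(s['rvec']).T@np.ravel(s['tvec']);print(c,c-get_state()['position'])
E
```

```text
yaw -5.35 grasp [0.5273 0.0182 0.2362] q6 0.11 q1 0.01 shift [-0.0156 -0.002   0.2979] turn -0.002 deg -0.35 tilt [-3.e-04  0.e+00 -1.e+00]
[0.53327678 0.08750716 0.38091823] [0.00573798 0.06927003 0.08304677]
```

apply_moves(plan="-0.015 -0.001 0.08 0 -1;-0.015 -0.001 0.16 0 -1;-0.015 -0.001 0.22 0 -1;-0.015 -0.001 0.27 0 -1;-0.015 -0.001 0.297 0 -1;-0.015 -0.001 0.297 0 -0.5;-0.015 -0.001 0.297 0 1;-0.015 -0.001 0.297 0 1;-0.015 -0.001 0.297 0 1;-0.015 -0.001 0.297 0 1;-0.015 -0.001 0.297 0 1;-0.015 -0.001 0.297 0 1;-0.015 -0.001 0.297 0 1;-0.015 -0.001 0.297 0 1", grip_force=30)

```text
time_s: 8.93
position: [0.5261, 0.0123, 0.1789]
ee_rot: [2.32, 2.118, 0.0]
force: [-2.3, 0.8, 5.7]
finger_gap: 0.0453
grip_force: 30.0
```

```bash
python3 - <<'E'
from h import *
goto([.5259,.0121,.117],-5)
print(get_state())
E
```

```text
yaw -5.23 grasp [0.5261 0.0123 0.1176] q6 0.09 q1 0.00 shift [-0.0005 -0.0005  0.0015] turn -0.0013 deg -0.23 tilt [ 1.e-04 -0.e+00 -1.e+00]
{'time_s': 8.9333, 'joints': array([ 7.37437817e-04,  4.63977468e-01,  1.92689307e+00, -6.00664993e-06,
        7.50657877e-01,  9.19936201e-02]), 'qd': array([-5.69995836e-04,  2.08608280e-03, -5.94532003e-05, -5.35134964e-04,
       -1.32803289e-03, -9.00743755e-04]), 'effort': array([-3.18994035e-02, -4.58992481e+01, -1.89922965e+01,  9.46149160e-02,
       -6.75180070e-01,  5.10380161e-02]), 'position': array([0.52611296, 0.01228704, 0.17889976]), 'ee_rot': array([2.32041555e+00, 2.11777835e+00, 7.02439916e-05]), 'force': array([-2.29064634,  0.83876454,  5.69756522]), 'ft_torque': array([-0.02198321,  0.37996285,  0.06329107]), 'grip_force': 29.994845688343048, 'finger_gap': 0.04529359602791187}
```

apply_moves(plan="0.007 0 0 0 1;0.014 0 0 0 1;0.02 0 0 0 1;0.025 0 0 0 1;0.0275 0 0 0 1;0.0275 0 0 0 1;0.0275 0 0 0 1;0.0275 0 0 0 1;0.0275 0 0 0 1;0.0275 0 0 0 1;0.0275 0 0 0 1;0.0275 0 0 0 1;0.0275 0 0 0 1")

```text
time_s: 10.02
position: [0.527, 0.0223, 0.1789]
ee_rot: [2.319, 2.118, -0.002]
force: [-2.8, -7.1, 6.7]
finger_gap: 0.0455
grip_force: 30.0
```

```bash
cat > prof.py <<'E'
from h import *
import sys
st=get_state();print(st['position'],st['force'])
s=snapshot(sys.argv[1]);W=cloud(s)
z=W[...,2];x=W[...,0];y=W[...,1]
d=np.array([-.0872,-.9962]);a=(x-.5351)*d[0]+(y-.1167)*d[1];b=(x-.5351)*d[1]-(y-.1167)*d[0]
for lo in range(60,300,4):
    m=(z>.118)&(z<.16)&(abs(b)<.035)&(a*1000>=lo)&(a*1000<lo+4)
    if m.sum()>5: print(lo,'zmax',np.percentile(z[m],95).round(4),'b',b[m].min().round(4),b[m].max().round(4))
E
python3 prof.py scene
```

```text
[0.52696166 0.02232115 0.17889642] [-2.79251075 -7.09205879  6.70700911]
60 zmax 0.1367 b -0.0115 0.0215
64 zmax 0.141 b -0.0138 0.0221
68 zmax 0.1452 b -0.024 0.0292
72 zmax 0.1408 b -0.0112 0.0274
76 zmax 0.1359 b 0.0137 0.0261
```

apply_moves(plan="0.002 0 0 0 1;0.003 0 0 0 1;0.003 0 0 0 1;0.003 0 0 0 1;0.003 0 0 0 -1;0.003 0 0 0 -1;0.003 0 0 0 -1;0.003 0 0 0 -1;0.003 0 0 0 -1;0.003 0 0 0 -1;0 0 -0.08 0 -1;0 0 -0.18 0 -1;0 0 -0.26 0 -1;0 0 -0.26 0 -1;0 0 -0.26 0 -1")

```text
time_s: 11.32
position: [0.5281, 0.0234, 0.2842]
ee_rot: [2.318, 2.116, 0.005]
force: [-0.6, 0.1, -1.3]
finger_gap: 0.088
grip_force: 0.0
```

```bash
python3 prof.py wrist
```

```text
[0.52811332 0.02336439 0.28418531] [-0.61178937  0.07886113 -1.34378123]
60 zmax 0.1367 b -0.0186 0.0206
64 zmax 0.1365 b -0.0188 0.0199
68 zmax 0.1364 b -0.0189 0.0199
72 zmax 0.1435 b -0.0266 0.0278
76 zmax 0.1444 b -0.0265 0.0274
80 zmax 0.1399 b -0.0223 0.0234
84 zmax 0.1402 b -0.0222 0.0236
88 zmax 0.14 b -0.0223 0.0238
92 zmax 0.14 b -0.0225 0.0239
96 zmax 0.1401 b -0.0225 0.023
100 zmax 0.14 b -0.0225 0.0231
104 zmax 0.1394 b -0.0207 0.0222
108 zmax 0.1325 b -0.0149 0.0156
112 zmax 0.1326 b -0.015 0.0157
116 zmax 0.1321 b -0.0151 0.0158
120 zmax 0.1232 b -0.008 0.0089
124 zmax 0.123 b -0.008 0.0081
128 zmax 0.1224 b -0.0081 0.0081
132 zmax 0.1284 b -0.0179 0.0189
136 zmax 0.132 b -0.0189 0.0189
140 zmax 0.1317 b -0.0189 0.0191
144 zmax 0.1308 b -0.016 0.0142
148 zmax 0.1275 b -0.0136 0.0119
152 zmax 0.1253 b -0.0117 0.013
156 zmax 0.1225 b -0.0081 0.0093
160 zmax 0.1213 b -0.0072 0.0085
164 zmax 0.1209 b -0.0063 0.0076
168 zmax 0.1199 b -0.0063 0.0058
```

The piece has been ejected about 12 mm and the collar rests about 7 mm back. The piece droops a little. I move over the grip point and measure the droop there.

```bash
python3 - <<'E'
from h import *
goto([.5195,-.0616,.225],-5)
E
```

```text
yaw -5.23 grasp [0.5272 0.0233 0.2213] q6 0.11 q1 0.02 shift [-2.131e-01  2.000e-04 -9.400e-03] turn -0.0013 deg -0.23 tilt [ 0.0011  0.     -1.    ]
```

apply_moves(plan="-0.1 0 0 0 -1;-0.2 0 0 0 -1;-0.213 0 -0.008 -0.001 -1;-0.213 0 -0.008 -0.001 -1;-0.213 0 -0.008 -0.001 -1;-0.213 0 -0.008 -0.001 -1")

```text
time_s: 11.87
position: [0.5191, -0.0608, 0.2845]
ee_rot: [-2.316, -2.121, 0.001]
force: [0.5, 0.3, -0.4]
finger_gap: 0.0876
grip_force: 0.0
```

```bash
python3 prof.py wrist; python3 -c "
from h import *
goto([.5195,-.0616,.115],-5)
save(snapshot('wrist'),'w4.png')"
```

```text
[ 0.5190689  -0.06078584  0.28451191] [ 0.54024623  0.27404975 -0.43977777]
60 zmax 0.1368 b -0.0191 0.0207
64 zmax 0.1369 b -0.0193 0.02
68 zmax 0.1366 b -0.0192 0.0209
72 zmax 0.1444 b -0.0272 0.0278
76 zmax 0.144 b -0.0265 0.0281
80 zmax 0.1399 b -0.0225 0.0233
84 zmax 0.1403 b -0.0226 0.0233
88 zmax 0.1401 b -0.0228 0.0235
92 zmax 0.1401 b -0.0219 0.0236
96 zmax 0.1399 b -0.0221 0.0237
100 zmax 0.1396 b -0.0222 0.0238
104 zmax 0.1367 b -0.0179 0.0194
108 zmax 0.1328 b -0.0144 0.0161
112 zmax 0.1325 b -0.0145 0.0153
116 zmax 0.1322 b -0.0145 0.0153
120 zmax 0.1238 b -0.0082 0.009
124 zmax 0.123 b -0.0083 0.009
128 zmax 0.1226 b -0.0075 0.0082
132 zmax 0.1273 b -0.0182 0.0191
136 zmax 0.132 b -0.0192 0.02
140 zmax 0.132 b -0.0184 0.0192
144 zmax 0.1311 b -0.0184 0.0193
148 zmax 0.1277 b -0.0136 0.0141
152 zmax 0.1256 b -0.0127 0.0127
156 zmax 0.1225 b -0.0086 0.0084
160 zmax 0.1213 b -0.0069 0.0093
164 zmax 0.1207 b -0.0069 0.0077
168 zmax 0.1202 b -0.0061 0.006
172 zmax 0.1199 b -0.0053 0.0068
176 zmax 0.1194 b -0.0044 0.0051
180 zmax 0.119 b -0.0053 0.0051
184 zmax 0.1186 b -0.0045 0.006
yaw -5.0 grasp [ 0.5191 -0.0606  0.2234] q6 -0.05 q1 -0.14 shift [-0.0026  0.0016  0.271 ] turn 0.0 deg 0.0 tilt [-1.3e-03  5.0e-04 -1.0e+00]
```

View pics/w4.png

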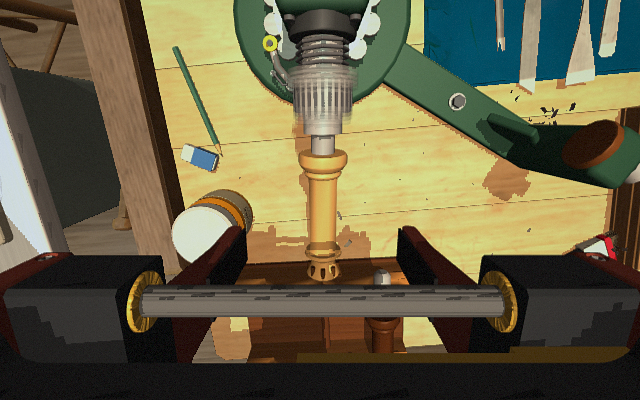

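The column is centred between the fingers at about (322,215), drooping about 6° at the crown. I grip it at the drooped height of 0.108 with a light force.

apply_moves(plan="-0.002 0.001 0.08 0 -1;-0.002 0.001 0.16 0 -1;-0.002 0.001 0.23 0 -1;-0.002 0.001 0.275 0 -1;-0.002 0.001 0.288 0 -0.4;-0.002 0.001 0.288 0 0.2;-0.002 0.001 0.288 0 1;-0.002 0.001 0.288 0 1;-0.002 0.001 0.288 0 1;-0.002 0.001 0.288 0 1;-0.002 0.001 0.288 0 1;-0.002 0.001 0.288 0 1;-0.002 0.001 0.288 0 1;-0.002 0.001 0.288 0 1;-0.002 0.001 0.288 0 1;-0.002 0.001 0.288 0 1;-0.002 0.001 0.288 0 1;-0.002 0.001 0.288 0 1", grip_force=8)

```text
time_s: 13.47
position: [0.5197, -0.0624, 0.1703]
ee_rot: [-2.317, -2.121, 0.0]
force: [-0.6, 0.3, 1.7]
finger_gap: 0.0258
grip_force: 8.0
```

apply_moves(plan="0 0 -0.004 0 1;0 0 -0.008 0 1;0 0 -0.012 0 1;0 0 -0.016 0 1;0 0 -0.016 0 1;0 0 -0.016 0 1")

```text
time_s: 13.97
position: [0.5196, -0.0624, 0.1767]
ee_rot: [-2.317, -2.121, 0.0]
force: [-1.2, -1.2, -2.9]
finger_gap: 0.0255
grip_force: 8.0
```

```bash
python3 prof.py wrist | sed -n '1p;/^1[1-9]/p'
```

```text
[ 0.51959475 -0.06235278  0.17669884] [-1.21338755 -1.18307742 -2.94813757]
112 zmax 0.1326 b -0.0151 0.0161
116 zmax 0.1325 b -0.0151 0.0157
120 zmax 0.1257 b -0.0088 0.0099
124 zmax 0.1253 b -0.0089 0.0095
128 zmax 0.1251 b -0.0085 0.0096
132 zmax 0.134 b -0.0191 0.0201
136 zmax 0.1354 b -0.0198 0.02
140 zmax 0.1353 b -0.019 0.0201
144 zmax 0.1339 b -0.0179 0.0186
148 zmax 0.1299 b -0.0146 0.0153
152 zmax 0.1296 b -0.0141 0.0154
156 zmax 0.1263 b -0.0119 0.0126
160 zmax 0.1257 b -0.0115 0.0122
164 zmax 0.1569 b -0.0225 0.0228
168 zmax 0.156 b -0.0224 0.0232
172 zmax 0.1485 b -0.0141 0.0144
176 zmax 0.1394 b -0.0127 0.0134
180 zmax 0.1341 b -0.0126 0.0133
184 zmax 0.156 b -0.0141 0.0148
188 zmax 0.1571 b -0.0142 0.0149
192 zmax 0.1208 b -0.01 0.0112
```

The piece is now nearly level and in line with the socket. I firm up the grip and draw it straight out.

apply_moves(plan="0 0 0 0 1;0 0 0 0 1;-0.01 0 0 0 1;-0.022 0 0 0 1;-0.035 0 0 0 1;-0.05 0 0 0 1;-0.065 0 0 0 1;-0.08 0 0 0 1;-0.095 0 0 0 1;-0.11 0 0 0 1;-0.125 0 0 0 1;-0.14 0 0 0 1;-0.14 0 0 0 1;-0.14 0 0 0 1;-0.14 0 0 0 1", grip_force=35)

```text
time_s: 15.27
position: [0.5147, -0.1182, 0.1767]
ee_rot: [-2.317, -2.121, -0.0]
force: [0.5, 0.2, -1.6]
finger_gap: 0.0254
grip_force: 35.0
```

```bash
python3 prof.py wrist; python3 -c "
from h import *
goto([.5,-.264,.115],-2)
s=snapshot('wrist');save(s,'w5.png');s=snapshot('top');save(s,'t5.png')
W=cloud(s);z=W[...,2];x=W[...,0];y=W[...,1]
# rack boards: y of left board vs right, notch xs
for lo,hi in((.012,.03),(.035,.06)):
  m=(z>lo)&(z<hi)&(x>.38)&(x<.63)&(y<-.14)&(y>-.34);P=W[m];print(m.sum(),P.min(0),P.max(0))
for yy in np.arange(-.32,-.15,.006):
  m=(abs(y-yy)<.003)&(x>.40)&(x<.545)&(z>.003)&(z<.07)
  if m.sum(): print(yy.round(3),m.sum(),np.percentile(z[m],[5,50,95]).round(3),x[m].min().round(3))
"
```

```text
[ 0.51474773 -0.11823936  0.17665202] [ 0.46955595  0.21187793 -1.58682844]
116 zmax 0.1221 b -0.0149 0.0158
136 zmax 0.126 b -0.0069 0.0078
140 zmax 0.128 b -0.0092 0.0101
144 zmax 0.1282 b -0.0093 0.0102
148 zmax 0.1279 b -0.0094 0.0103
152 zmax 0.1277 b -0.0094 0.0099
156 zmax 0.1275 b -0.0095 0.01
160 zmax 0.1272 b -0.0096 0.01
164 zmax 0.1266 b -0.0091 0.0095
168 zmax 0.1227 b -0.0051 0.006
172 zmax 0.1251 b -0.0093 0.0093
176 zmax 0.126 b -0.0089 0.0094
180 zmax 0.1257 b -0.0089 0.0095
184 zmax 0.1256 b -0.009 0.0096
188 zmax 0.1341 b -0.0191 0.0201
192 zmax 0.1356 b -0.0198 0.0202
196 zmax 0.1355 b -0.0199 0.02
200 zmax 0.1346 b -0.0175 0.0186
204 zmax 0.1302 b -0.0148 0.0153
208 zmax 0.1297 b -0.0142 0.0153
212 zmax 0.1265 b -0.012 0.013
216 zmax 0.1259 b -0.0115 0.0121
220 zmax 0.1555 b -0.0223 0.0226
224 zmax 0.1564 b -0.0226 0.0232
228 zmax 0.1485 b -0.0137 0.0142
232 zmax 0.1404 b -0.0125 0.013
236 zmax 0.1324 b -0.0125 0.013
240 zmax 0.1561 b -0.014 0.0145
244 zmax 0.1573 b -0.014 0.0146
248 zmax 0.1208 b -0.0106 0.0106
264 zmax 0.1227 b -0.0042 0.0059
268 zmax 0.1225 b -0.0087 0.0093
272 zmax 0.1224 b -0.0093 0.0088
276 zmax 0.1219 b -0.0083 0.0083
280 zmax 0.1218 b -0.0083 0.0095
284 zmax 0.1252 b -0.014 0.0147
288 zmax 0.1236 b -0.0146 0.0129
yaw -5.05 grasp [ 0.5148 -0.1181  0.1153] q6 -0.16 q1 -0.25 shift [-0.3667 -0.0046  0.0008] turn -0.0169 deg -3.05 tilt [-1.e-04  1.e-04 -1.e+00]Traceback (most recent call last):
  File "<string>", line 8, in <module>
    m=(z>lo)&(z<hi)&(x>.38)&(x<.63)&(y<-.14)&(y>-.34);P=W[m];print(m.sum(),P.min(0),P.max(0))
                                                                           ~~~~~^^^
    return umr_minimum(a, axis, None, out, keepdims, initial, where)
ValueError: zero-size array to reduction operation minimum which has no identity
```

View pics/w5.png

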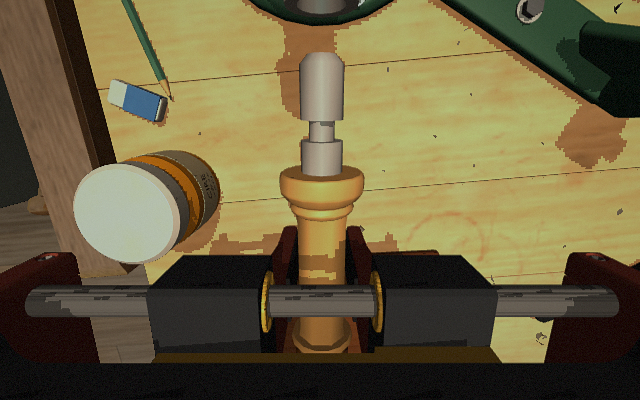

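The piece is out of the nose and held level in the fingers, with the arbor clear at (321,110). The arm blocks the top view of the rack, so I locate the rack from the first picture.

```bash
python3 - <<'E'
from h import *
import pickle
s=pickle.load(open('top0.pkl','rb'));W=cloud(s);z=W[...,2];x=W[...,0];y=W[...,1]
for yy in np.arange(-.322,-.15,.004):
  m=(abs(y-yy)<.002)&(x>.39)&(x<.545)&(z>.003)&(z<.07)
  if m.sum(): print(yy.round(3),m.sum(),np.percentile(z[m],[5,50,95]).round(3),x[m].min().round(3))
for n,(a,b) in dict(L=(-.19,-.165),Rr=(-.32,-.285)).items():
  print(n)
  for xx in np.arange(.39,.625,.006):
    m=(abs(x-xx)<.003)&(y>a)&(y<b)&(z>.02)&(z<.07)
    if m.sum(): print(xx.round(3),m.sum(),z[m].max().round(3),np.median(y[m]).round(3))
E
```

```text
-0.318 1 [0.003 0.003 0.003] 0.399
-0.31 2 [0.004 0.005 0.006] 0.415
-0.298 21 [0.04  0.052 0.056] 0.398
-0.294 83 [0.037 0.053 0.058] 0.398
-0.29 120 [0.014 0.047 0.056] 0.398
-0.286 226 [0.007 0.026 0.055] 0.398
-0.282 70 [0.006 0.009 0.025] 0.401
-0.278 74 [0.006 0.009 0.017] 0.401
-0.274 71 [0.005 0.009 0.016] 0.4
-0.27 70 [0.005 0.009 0.021] 0.4
-0.266 76 [0.005 0.009 0.014] 0.4
-0.262 70 [0.006 0.01  0.023] 0.4
-0.258 76 [0.006 0.009 0.015] 0.4
-0.254 69 [0.006 0.01  0.022] 0.4
-0.25 71 [0.006 0.009 0.021] 0.4
-0.246 79 [0.006 0.008 0.02 ] 0.4
-0.242 66 [0.006 0.009 0.022] 0.394
-0.238 76 [0.005 0.009 0.016] 0.4
-0.234 76 [0.006 0.009 0.022] 0.4
-0.23 70 [0.006 0.009 0.014] 0.402
-0.226 69 [0.006 0.009 0.018] 0.402
-0.222 76 [0.006 0.009 0.022] 0.402
-0.218 67 [0.006 0.009 0.014] 0.402
-0.214 72 [0.006 0.009 0.023] 0.402
-0.21 76 [0.006 0.009 0.013] 0.402
-0.206 69 [0.005 0.009 0.021] 0.402
-0.202 80 [0.006 0.008 0.015] 0.402
-0.198 59 [0.005 0.009 0.02 ] 0.402
-0.194 77 [0.006 0.009 0.023] 0.402
-0.19 68 [0.005 0.01  0.022] 0.402
-0.186 15 [0.007 0.011 0.025] 0.402
-0.182 23 [
[... 1100 characters left out ...]
42 8 0.056 -0.289
0.426 10 0.049 -0.288
0.432 10 0.044 -0.289
0.438 14 0.043 -0.288
0.444 10 0.049 -0.289
0.45 13 0.054 -0.288
0.456 17 0.059 -0.288
0.462 16 0.058 -0.288
0.468 14 0.057 -0.288
0.474 15 0.06 -0.288
0.48 14 0.06 -0.288
0.486 15 0.058 -0.288
0.492 15 0.053 -0.288
0.498 10 0.048 -0.29
0.504 12 0.041 -0.289
0.51 16 0.044 -0.291
0.516 13 0.052 -0.289
0.522 18 0.056 -0.292
0.528 14 0.058 -0.29
0.534 14 0.057 -0.289
0.54 15 0.057 -0.29
0.546 15 0.06 -0.29
0.552 14 0.056 -0.29
0.558 19 0.064 -0.293
0.564 36 0.068 -0.298
0.57 26 0.07 -0.301
0.576 26 0.07 -0.3
0.582 18 0.069 -0.299
0.588 11 0.067 -0.304
0.594 12 0.061 -0.295
0.6 16 0.057 -0.292
0.606 16 0.06 -0.292
0.612 3 0.055 -0.292
```

```bash
python3 -c "
from h import *
goto([.4371,-.2625,.125],-1.9)"
```

```text
yaw -5.03 grasp [ 0.5148 -0.1179  0.1154] q6 -0.16 q1 -0.25 shift [-0.377  -0.1618 -0.0241] turn -0.0174 deg -3.13 tilt [-0.e+00  1.e-04 -1.e+00]
```

apply_moves(plan="-0.02 0 -0.01 -0.001 1;-0.06 -0.01 -0.024 -0.003 1;-0.12 -0.03 -0.024 -0.006 1;-0.18 -0.06 -0.024 -0.01 1;-0.24 -0.09 -0.024 -0.0174 1;-0.3 -0.12 -0.024 -0.0174 1;-0.35 -0.15 -0.024 -0.0174 1;-0.37 -0.16 -0.024 -0.0174 1;-0.377 -0.1618 -0.024 -0.0174 1;-0.377 -0.1618 -0.024 -0.0174 1;-0.377 -0.1618 -0.024 -0.0174 1;-0.377 -0.1618 -0.024 -0.0174 1")

```text
time_s: 16.42
position: [0.4376, -0.262, 0.1863]
ee_rot: [2.257, 2.185, 0.0]
force: [0.7, -0.3, -2.5]
finger_gap: 0.0254
grip_force: 35.0
```

```bash
python3 -c "
from h import *
goto([.4371,-.2625,.060],-1.9)
s=snapshot('wrist');save(s,'w6.png');W=cloud(s);z=W[...,2];x=W[...,0];y=W[...,1]
# arbor center in x, and L notch in x
for yy in np.arange(-.25,-.15,.006):
  m=(abs(y-yy)<.003)&(z>.1)&(z<.15)&(abs(x-.437)<.04)
  if m.sum()>5: print('piece',yy.round(3),((x[m].min()+x[m].max())/2).round(4),z[m].max().round(4))
m=(abs(x-.47)<.012)&(z>.05)&(z<.062)&(y>-.2)&(y<-.15); print(W[m].min(0),W[m].max(0))
for xx in np.arange(.4,.535,.003):
  m=(abs(x-xx)<.0015)&(z>.03)&(z<.065)&(y>-.19)&(y<-.17)
  if m.sum()>2: print(xx.round(3),z[m].max().round(4))
"
```

```text
yaw -1.86 grasp [ 0.4377 -0.262   0.125 ] q6 -0.53 q1 -0.56 shift [-0.0013 -0.0014  0.1626] turn 0.0002 deg 0.04 tilt [ 2.e-04  1.e-04 -1.e+00]
piece -0.25 0.4377 0.15
piece -0.244 0.4378 0.1363
piece -0.238 0.4386 0.1401
piece -0.232 0.4385 0.143
piece -0.226 0.4386 0.1461
piece -0.22 0.4383 0.1466
piece -0.214 0.4383 0.1429
piece -0.208 0.4389 0.1368
piece -0.202 0.4391 0.1365
piece -0.196 0.4393 0.1331
piece -0.19 0.4394 0.1382
piece -0.184 0.4396 0.1387
piece -0.178 0.4396 0.1381
piece -0.172 0.4397 0.1391
piece -0.166 0.4399 0.1388
[ 0.45837935 -0.18131203  0.05554955] [ 0.481905   -0.17089093  0.05989249]
0.403 0.0583
0.406 0.0593
0.409 0.0592
0.412 0.0589
0.415 0.0592
0.418 0.0586
0.421 0.0581
0.424 0.0563
0.454 0.0572
0.457 0.0592
0.46 0.0594
0.463 0.0595
0.466 0.0589
0.469 0.0588
0.472 0.0599
0.475 0.0588
0.478 0.0595
0.481 0.059
0.484 0.0589
0.487 0.0592
0.49 0.0585
0.493 0.0568
0.496 0.0538
0.499 0.0512
0.502 0.0481
0.505 0.0456
0.508 0.0424
0.511 0.0453
0.514 0.0472
0.517 0.0505
0.52 0.0529
0.523 0.0559
0.526 0.0587
0.529 0.0595
0.532 0.0586
```

View pics/w6.png

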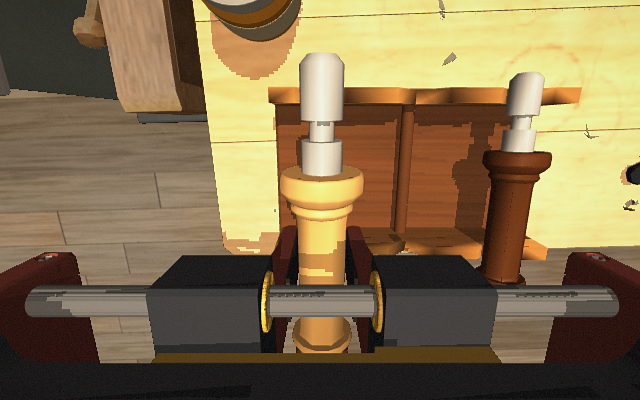

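The piece is over the free near place, and the arbor at (321,60) lines up with the notch below it. I lower it.

apply_moves(plan="0 -0.001 0.04 0 1;0 -0.0015 0.08 0 1;0 -0.0015 0.11 0 1;0 -0.0015 0.13 0 1;0 -0.0015 0.145 0 1;0 -0.0015 0.155 0 1;0 -0.0015 0.16 0 1;0 -0.0015 0.16 0 1;0 -0.0015 0.16 0 1")

```text
time_s: 17.22
position: [0.4365, -0.2623, 0.1227]
ee_rot: [-2.258, -2.184, -0.0]
force: [-1.2, 4.0, 2.5]
finger_gap: 0.0253
grip_force: 35.0
```

apply_moves(plan="0 0 0 0 1;0 0 0.002 0 1;0 0 0.004 0 1;0 0 0.006 0 1;0 0 0.008 0 1;0 0 0.01 0 1;0 0 0.01 0 1;0 0 0.01 0 1", grip_force=10)

```text
time_s: 17.88
position: [0.4364, -0.2631, 0.1192]
ee_rot: [2.258, 2.184, -0.0]
force: [-6.4, 1.0, 13.5]
finger_gap: 0.0256
grip_force: 10.0
```

```bash
cat > chk.py <<'E'
from h import *
st=get_state();goto([.4377,-.262,.055],-1.9);print(st['force'])
s=snapshot('wrist');W=cloud(s);z=W[...,2];x=W[...,0];y=W[...,1]
for yy in np.arange(-.34,-.15,.006):
  m=(abs(y-yy)<.003)&(z>.03)&(z<.09)&(abs(x-.437)<.012)
  if m.sum()>5: print(yy.round(3),np.percentile(z[m],95).round(4),end='; ')
E
python3 chk.py
```

```text
yaw -1.91 grasp [ 0.4364 -0.2631  0.0579] q6 -0.53 q1 -0.57 shift [0.0028 0.0032 0.0072] turn -0.0001 deg -0.01 tilt [ 1.e-04 -5.e-04 -1.e+00]
[-6.43129474  1.04295358 13.49979146]
-0.31 0.072; -0.304 0.0709; -0.298 0.0707; -0.292 0.0705; -0.274 0.0693; -0.268 0.07; -0.262 0.0769; -0.256 0.0699; -0.25 0.0691; -0.244 0.0689; -0.238 0.0695; -0.232 0.0717; -0.226 0.0759; -0.22 0.0765; -0.214 0.0751; -0.208 0.0651; -0.202 0.0647; -0.196 0.0609; -0.19 0.0643; -0.184 0.0643; -0.178 0.0639; -0.172 0.0638; -0.166 0.0633;
```

The column and arbor both rest at their seated heights. The 13 N up and 6 N sideways are from the command pressing slightly too far. I ease that off, soften the grip and release.

apply_moves(plan="0 -0.001 -0.001 0 1;0 -0.002 -0.003 0 1;0 -0.003 -0.004 0 1;0 -0.003 -0.004 0 1;0 -0.003 -0.004 0 1;0 -0.003 -0.004 0 1", grip_force=4)

```text
time_s: 18.43
position: [0.4357, -0.263, 0.1199]
ee_rot: [2.257, 2.183, 0.0]
force: [1.8, -1.6, -1.1]
finger_gap: 0.0257
grip_force: 4.0
```

```bash
python3 chk.py
```

```text
yaw -1.91 grasp [ 0.4357 -0.263   0.0586] q6 -0.53 q1 -0.57 shift [0.0027 0.0049 0.009 ] turn -0.0001 deg -0.01 tilt [ 8.e-04 -6.e-04 -1.e+00]
[ 1.8256769  -1.5564086  -1.13313417]
-0.31 0.0727; -0.304 0.0719; -0.298 0.0716; -0.292 0.0714; -0.286 0.0462; -0.274 0.0703; -0.268 0.071; -0.262 0.0773; -0.256 0.083; -0.25 0.0699; -0.244 0.0696; -0.238 0.07; -0.232 0.0723; -0.226 0.0765; -0.22 0.0771; -0.214 0.0759; -0.208 0.0656; -0.202 0.0654; -0.196 0.0614; -0.19 0.0648; -0.184 0.0647; -0.178 0.0646; -0.172 0.0642; -0.166 0.0639;
```

apply_moves(plan="0 0.0007 0.001 0 1;0 0.0007 0.002 0 1;0 0.0007 0.002 0 1;0 0.0007 0.002 0 1;0 0.0007 0.002 0 -0.1;0 0.0007 0.002 0 -0.1;0 0.0007 0.002 0 -0.1;0 0.0007 0.002 0 -0.1;0 0.0007 0.002 0 -0.1;0 0.0007 0.002 0 -0.1;0 0.0007 0.002 0 -0.1;0 0.0007 0.002 0 -0.1")

```text
time_s: 19.48
position: [0.4355, -0.2627, 0.119]
ee_rot: [-2.258, -2.184, 0.0]
force: [-0.1, 0.0, -0.6]
finger_gap: 0.0486
grip_force: 0.0
```

```bash
python3 chk.py
```

```text
yaw -1.92 grasp [ 0.4355 -0.2626  0.0577] q6 -0.53 q1 -0.57 shift [0.0018 0.0055 0.0069] turn -0.0001 deg -0.02 tilt [-1.e-04  1.e-04 -1.e+00]
[-0.0862895   0.02260378 -0.6411654 ]
-0.31 0.0718; -0.304 0.071; -0.298 0.0709; -0.292 0.0709; -0.274 0.0694; -0.268 0.0698; -0.262 0.0697; -0.256 0.0695; -0.25 0.0692; -0.244 0.0692; -0.238 0.0695; -0.232 0.0718; -0.226 0.0761; -0.22 0.0765; -0.214 0.0754; -0.208 0.0652; -0.202 0.0648; -0.196 0.0609; -0.19 0.0643; -0.184 0.0642; -0.178 0.0641; -0.172 0.0638; -0.166 0.0635;
```

Released, and the piece did not shift. I retreat upward and check everything in the top view.

apply_moves(plan="0 0 -0.04 0 -0.1;0 0 -0.1 0 -0.1;0 0 -0.18 0 -0.1;0 0 -0.26 0 -0.1;0 0 -0.34 0 -0.1;0 0 -0.4 0 -0.1;-0.2 0 -0.45 0 -0.1;-0.3 0 -0.45 0 -0.1;-0.4 0 -0.45 0 -0.1;-0.5 0 -0.45 0 -0.1;-0.5 0 -0.45 0 -0.1;-0.5 0 -0.45 0 -0.1;-0.5 0 -0.45 0 -0.1")

```text
time_s: 20.62
position: [0.4282, -0.4639, 0.2986]
ee_rot: [-2.261, -2.181, -0.0]
force: [0.1, -0.4, -1.1]
finger_gap: 0.0481
grip_force: 0.0
```

```bash
python3 prof.py top; python3 - <<'E'
from h import *
s=snapshot('top');a=s['color'][110:300,180:460,::-1];cv2.imwrite('pics/t7.png',cv2.resize(a,None,fx=2.85,fy=2.85,interpolation=cv2.INTER_CUBIC))
E
```

```text
[ 0.4281704  -0.46386044  0.2985567 ] [ 0.13548587 -0.36666711 -1.09267451]
60 zmax 0.1339 b -0.0194 0.0177
64 zmax 0.1334 b -0.0161 0.0174
68 zmax 0.1343 b -0.0177 0.0141
72 zmax 0.1333 b -0.0176 0.0189
76 zmax 0.1354 b -0.0159 0.0167
80 zmax 0.1435 b -0.0259 0.0265
84 zmax 0.142 b -0.0222 0.0205
88 zmax 0.137 b -0.0216 0.0223
92 zmax 0.1382 b -0.0219 0.0223
96 zmax 0.1382 b -0.0227 0.022
100 zmax 0.138 b -0.0192 0.0211
104 zmax 0.1388 b -0.0208 0.0232
108 zmax 0.1384 b -0.0217 0.0207
112 zmax 0.1314 b -0.0138 0.0122
116 zmax 0.1312 b -0.011 0.0148
```

View pics/t7.png

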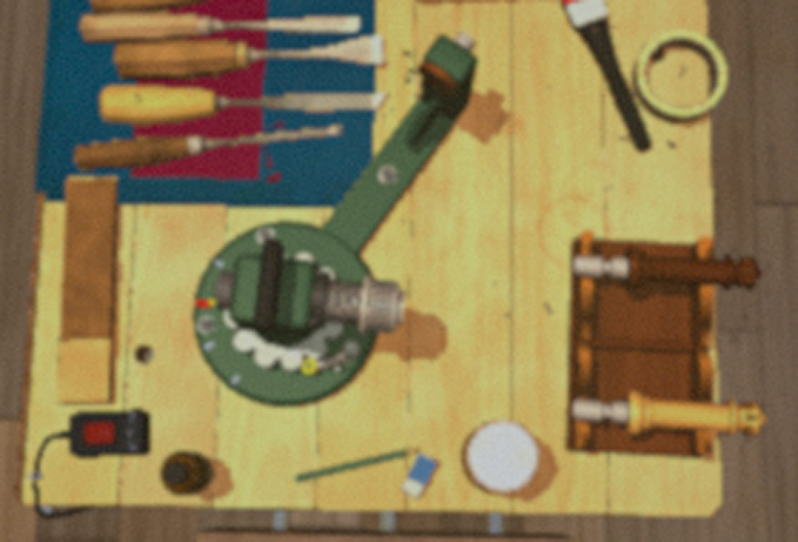

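The light piece lies in the near place at (670,413) and the dark one is unmoved at (665,268). The pointer is on the red mark at (208,302), the collar is home (80–111 mm from the axis), and nothing else has moved.

```bash
python3 -c "
from station import job_done;print(job_done())"
```

```text
the job is handed in; nothing more can be done
None
```

The job is handed in at about 21 s: the light piece lies in `place_0` of the rack, the head is at the red-marked stop with the collar home, and the dark piece and other things look unmoved in the last picture.

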